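# Clamp the stone jar in its fixture

## Task

Take the jar of stones that stands on the note pad, stand it upright in the clamp fixture between the rubber tip and the two locating pins, and let it go. Then push the clamp's upright toggle handle over towards the jar until it snaps past its centre and the tip holds the jar against the pins; feel for the handle and do not force it. Leave the other jars and the loupe where they are.

Things in the scene. Friction and masses are not known exactly. Their poses are not given: they have to be found in the camera images.
- jar_mid (a point): Centre (half-way up, on its axis) of the jar to be clamped: round screw-cap glass jar of stones, 38 mm diameter, 43 mm high, black cap (top 11 mm), 30 to 65 g, upright on the note pad, whose top is 11 mm above the desk. Grasp it round the cap, 38 mm wide. z: the jar's axis; its yaw does not matter.
- clamp: The clamp fixture, fixed to the desk: aluminium base plate 210 x 90 x 8 mm. Origin: centre of the plate's underside. x axis: lengthwise, the way the ram moves, from the toggle handle (hinge at x = -60 mm) to the jar's place (x = +60 mm); z up. More than 12 N of push on any part of the fixture is too much.
- jar_home (a point): Where the jar's centre (half-way up) lies when it stands on the plate and touches both pins; axes as clamp. Set the jar down 0 to 6 mm short of it (towards -x; 3 mm is best) and within 3 mm sideways: closing the clamp brings it home.
- pin_v (a point): Point on the plate's top midway between the two steel locating pins (x = +80.8 mm on the plate, 12 mm to either side), 10 mm diameter, 26 mm high above the plate, that form a V stop for the jar; axes as clamp.
- tip_open (a point): Centre of the face of the ram's round 16 mm rubber tip while the clamp is open (point fixed to the plate), 26 mm above the desk, 10 mm short of a jar that is home; axes as clamp. Closing drives the ram 15 mm along +x; the sprung tip (about 2 N) slides the jar home and holds it.
- toggle_pivot (a point): Hinge axis of the toggle, 36 mm above the desk, between steel cheeks (top 48 mm above the desk, 30 mm wide over all); axes as clamp. The handle, a rod with a black grip 16 mm thick, rises from it; the grip begins 30 mm and ends 74 mm from the hinge axis.
- handle_mean (a point): Point on the axis of the grip, 50 mm from the hinge, for the mean setting of the open handle (leaning 0.13 rad away from the jar); fixed to the plate. The handle is splined and really set up to 0.4 rad either way, which no reading shows: it is up to 20 mm ahead or behind. Find it by touch or sight from behind, fingertips shut, 80 to 85 mm above the desk, pushing along +x.
- lever (a joint): Toggle hinge angle, rad: 0 open (start), 0.13 dead centre, 0.26 closed on a hard stop; grows as the handle goes towards the jar. A spring resists with about 0.28 N m at first, falling to 0 at dead centre (5 to 6 N falling to 0 N at 50 mm from the hinge, over 6.5 mm of push); then the handle runs on by itself 6.5 mm to the stop and stays. Let go before dead centre it springs back.
- other_jar_a_mid (a point): Centre of another jar of the same kind (38 x 43 mm), on the desk; leave alone.
- other_jar_b_mid (a point): Centre of a third such jar, on the desk; leave alone.
- loupe: Small folding loupe, 27 x 44 x 14 mm, on the desk; origin at the centre of its underside; leave alone.

How it is judged:
By the outcome, as a careful person would: the job done as asked, in the order asked, and still so for the second after the job is handed in, with the robot touching nothing.
It also fails if it takes over 51 s, if anything falls off the work surface, if the arm or the gripper's body presses on something with over 40 N, if the wrist force passes 120 N, or if a joint passes its speed limit or range.

## Robot

A 6-joint arm with a two-finger parallel gripper is mounted at the origin on a cart in front of the work surface, level with it; the furniture and walls round the work are solid. World frame = base frame: x ahead of the robot, y to its left, z up, the work surface at z = 0. Lengths are in mm, angles in rad, forces in N, time in s.
With the tool pointing down it reaches from about 300 to 775 mm from the base axis. Payload 14.6 kg.
Tool frame: the origin (TCP) lies on the centre line of the jaws, within the pads' length; the fingertips stand 19 mm ahead of it and the grasp point (between the pads) is the TCP (bot.tip_reach is the distance from the TCP to the fingertips, in mm); z points along the fingers, y is the line along which they close (so a half turn about z gives the same grasp; the last joint's range is limited). The gripper opens to 85 mm and grips with 20 to 120 N. Pads are 22 mm wide; open, the fingers measure 114 mm over their backs; the gripper's body (76 mm by 85 mm) begins 54 mm behind the grasp point. The pads swing forward as they close: fully open they stand 13 mm farther back than shut.
Start: joints at [1.058, 0.3, 1.521, -0, 1.321, -0.067], TCP at [237.145, 496.238, 250.281] pointing down, gripper open.
Joint ranges: [-3.03, 3.03], [-0.79, 2.21], [0.23, 2.52], [-1.04, 4.18], [0, 3.07], [-2.55, 2.55]. Speed limits (rad/s): [2.22, 2.22, 2.57, 3.14, 3.14, 3.14].

## Interface

Orientations are given as a unit quaternion [w, x, y, z].
In Python, from rig import bot gives the robot as it stands. Calls block until the motion is done:
- bot.move_to(position, orientation): joint-space move of the TCP to a pose.
- bot.servo_line(position, attitude=None, speed=150, until_force=None): straight line of the TCP; attitude=None keeps the orientation; speed is the mean speed in mm/s. With until_force (N) it stops when the force on the tool has changed by that much, and returns True; else False.
- bot.move_joints(angles): joint-space move.
- bot.move_gripper(opening, grip_force=None): finger opening in mm; grip_force is the grip in N (None keeps the last); returns when the fingers have stopped.
- bot.dwell(seconds).
- bot.ik(position, orientation): joint angles nearest the present ones, or None.
- bot.read_state(): the state.
- bot.read_camera(name): name is "scene" or "top"; returns a dict with "image" (400x640x3 uint8, blue, green, red), "depth" (400x640 float32, mm along the optical axis (not along the pixel's ray), 0 where there is no reading), "fovy" (degrees; the focal length in pixels is half the picture's height over the tangent of half this angle, whatever the lens; pixels are square), "cx", "cy" (the principal point, pixels), "eye" and "attitude" of the camera in the world. Camera axes: x right, y down, z forward; pixel columns grow to the right and rows downward; lengths in mm; the calibration is good to about 2 mm. A picture is of the moment at which its call begins.
A pose or a line that the arm cannot do raises bot.MotionError and nothing moves.
- bot.finish_job(): hands the job in; it is judged then, once.
The state is a dict: "clock": time; "joint_positions": joint angles; "qvel": joint speeds; "effort": joint torques, N m; "ee_pos": TCP position; "tool_rot": TCP orientation; "ft_force": force on the tool from outside, world axes, zero at the start; "moment": the same for the moment, N m; "grip_width": finger opening in mm; "grip_force": force on a finger pad.
Only numpy, scipy, OpenCV 4.12 (cv2) and the standard library are available. Lean on these libraries where they do the work, as an engineer would, in place of code of your own. Each camera call takes 0.05 s, during which the arm holds its last target. There are 200 camera calls.

## Working session

There is one attempt and no reset: what is moved stays moved. The work goes in short steps, each a Python script; the robot and the scene stay as the last script left them, time stands still between calls to the robot, and variables do not carry over. Pictures are saved under pics/ and viewed, at most 10 in all, crops included, and the job is handed in when it is done.

```bash
mkdir -p pics
cat > h.py <<'E'
import numpy as np, cv2
from scipy.spatial.transform import Rotation as R
from rig import bot
def rot(q): return R.from_quat([q[1],q[2],q[3],q[0]]).as_matrix()
def quat(M):
    q=R.from_matrix(M).as_quat(); return [q[3],q[0],q[1],q[2]]
def cam(n):
    c=bot.read_camera(n); c['f']=200/np.tan(np.radians(c['fovy'])/2); c['R']=rot(c['attitude']); return c
def world(c):
    v,u=np.mgrid[:400,:640]; d=c['depth']
    P=np.stack([(u-c['cx'])/c['f']*d,(v-c['cy'])/c['f']*d,d],-1)
    return P@c['R'].T+np.array(c['eye'])
def down(yaw): # tool z down, tool y (closing) at angle yaw+90 from world x
    x=np.array([np.cos(yaw),np.sin(yaw),0]); z=np.array([0,0,-1.]); y=np.cross(z,x)
    return quat(np.stack([x,y,z],1))
E
python3 - <<'E'
from h import *
for n in ('top','scene'):
    c=cam(n); cv2.imwrite(f'pics/{n}0.png',c['image']); np.savez(f'{n}0.npz',**{k:v for k,v in c.items()})
    print(n,c['eye'],c['R'].round(3).tolist(),c['f'],c['cx'],c['cy'])
s=bot.read_state(); print(s['tool_rot'],s['ft_force'],s['clock'])
E
```

```text
top [ 399.18180171 -106.14521384 1134.12821643] [[-0.019, -0.991, 0.131], [-1.0, 0.02, 0.009], [-0.011, -0.131, -0.991]] 440.5274141310616 317.78452107222944 199.6387788821118
scene [ 197.55979497 -592.34639838  654.59633758] [[0.803, -0.397, 0.444], [-0.595, -0.553, 0.583], [0.014, -0.733, -0.68]] 395.48839998383164 322.3020107537239 197.69680927369924
[-1.38178622e-04  2.21056844e-01  9.75260778e-01 -5.17694852e-04] [ 0.21786633 -0.16282853  0.65033142] 0.1
```

View pics/top0.png

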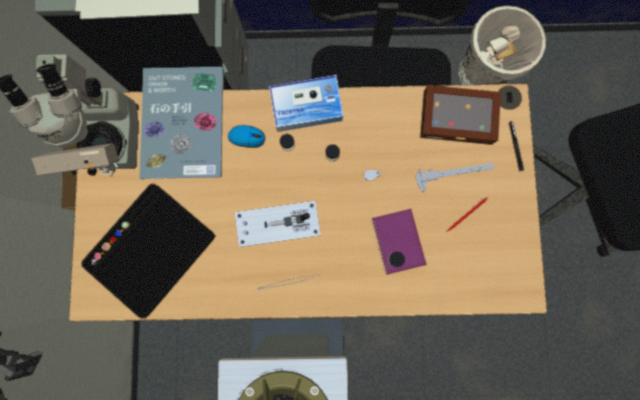

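View pics/scene0.png

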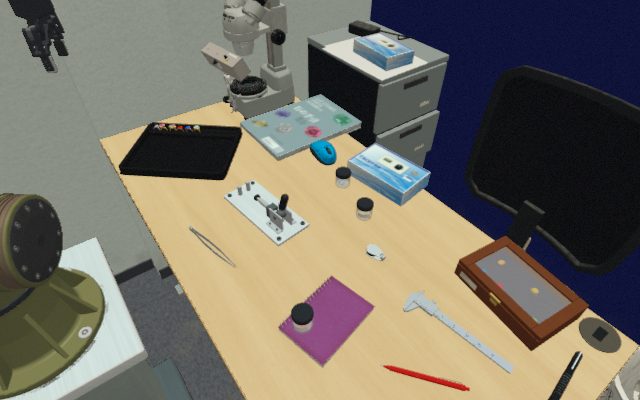

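The top view shows the jar on the note pad at about (397,259) and the clamp plate spanning (235..321, 201..246), with its pins at the left (image left is world +y). The scene view confirms this, with the handle upright at (283,200). I'll enlarge both.

Run:
```python
from h import *
T=dict(np.load('top0.npz')); S=dict(np.load('scene0.npz'))
a=cv2.resize(T['image'][190:260,225:335],None,fx=6,fy=6,interpolation=cv2.INTER_CUBIC)[:,:660]
b=cv2.resize(S['image'][170:250,215:320],None,fx=6,fy=6,interpolation=cv2.INTER_CUBIC)
cv2.imwrite('pics/a.png',a); cv2.imwrite('pics/b.png',b)
W=world(T)
# jar cap top: z 49..58 near pixel
def cap(u,v,zlo,zhi,r=14):
    P=W[v-r:v+r,u-r:u+r].reshape(-1,3); P=P[(P[:,2]>zlo)&(P[:,2]<zhi)]; return len(P),((P.min(0)+P.max(0))/2).round(1),P.mean(0).round(1),(np.ptp(P,axis=0)).round(1)
print(cap(397,259,45,65)); print(cap(287,142,35,55)); print(cap(332,152,35,55))
g=T['image']; Wz=W[...,2]
# plate: bright, z 4..13
hsv=cv2.cvtColor(g,cv2.COLOR_BGR2HSV)
m=np.zeros((400,640),np.uint8); m[195:252,228:328]=1
m=m*((hsv[...,1]<60)&(hsv[...,2]>60)).astype(np.uint8)
c=max(cv2.findContours(m,cv2.RETR_EXTERNAL,cv2.CHAIN_APPROX_NONE)[0],key=cv2.contourArea)
r=cv2.minAreaRect(c); print(r,cv2.boxPoints(r).tolist())
def onz(c,u,v,z):
    d=c['R']@np.array([(u-c['cx'])/c['f'],(v-c['cy'])/c['f'],1]); return c['eye']+d*(z-c['eye'][2])/d[2]
B=np.array([onz(T,*p,8) for p in cv2.boxPoints(r)]); print(B.round(1),B.mean(0), [np.linalg.norm(B[i]-B[i-1]).round(1) for i in range(4)])
P=W[200:250,232:325].reshape(-1,3); P=P[P[:,2]>60]; print('handle',len(P),P.mean(0) if len(P) else 0,P.max(0))
```

```text
(199, array([ 394.2, -285.2,   51.9]), array([ 393.7, -285. ,   52.2]), array([36.3, 38.1, 13.3]))
(176, array([697.9, -18.3,  41.2]), array([697.3, -18.9,  41.8]), array([38.6, 35.9, 12.4]))
(177, array([ 667.9, -135. ,   42.4]), array([ 667.6, -134.8,   41.7]), array([37.4, 35.7, 11.5]))
((276.8500061035156, 223.45001220703125), (35.638179779052734, 82.73148345947266), 81.8698959350586) [[233.3800048828125, 211.66001892089844], [315.2799987792969, 199.9600067138672], [320.32000732421875, 235.24000549316406], [238.42001342773438, 246.9400177001953]]
[[ 521.3  121.6    8. ]
 [ 547.4  -89.9    8. ]
 [ 456.4 -101.1    8. ]
 [ 430.7  108.1    8. ]] [488.96352812   9.69132311   8.        ] [np.float64(91.6), np.float64(213.0), np.float64(91.7), np.float64(210.8)]
handle 88 [472.71224848 -74.35931355 352.89086678] [ 504.80200582  -50.10049602 1134.12821643]
```

View pics/a.png

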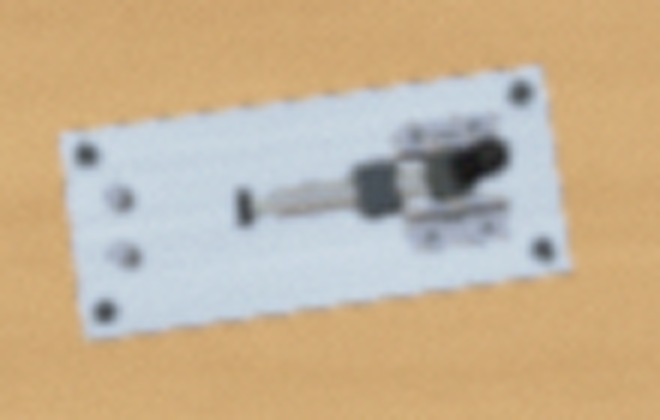

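View pics/b.png

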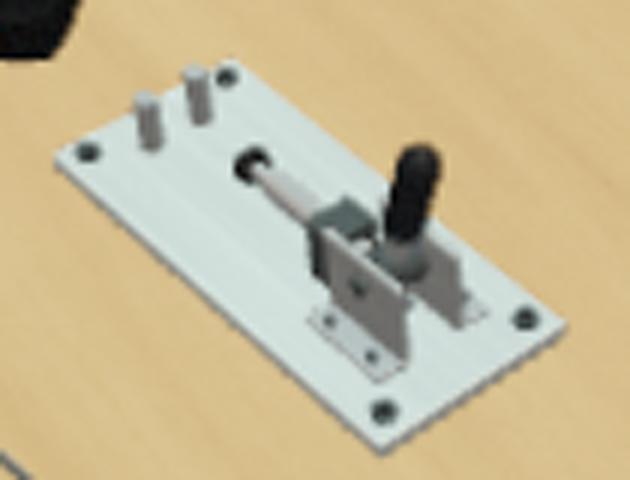

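```bash
cat >> h.py <<'E'
def onz(c,u,v,z):
    d=c['R']@np.array([(u-c['cx'])/c['f'],(v-c['cy'])/c['f'],1]); return c['eye']+d*(z-c['eye'][2])/d[2]
ex=np.array([-0.1222,0.9925,0]); ey=np.array([-0.9925,-0.1222,0]); O=np.array([489.,9.7,0])
def cl(x,y,z): return O+x*ex+y*ey+np.array([0,0,z])
def tocl(p): d=np.asarray(p)-O; return np.array([d@ex,d@ey,d[2]]).round(1)
E
python3 - <<'E'
from h import *
T=dict(np.load('top0.npz')); S=dict(np.load('scene0.npz'))
A=lambda u,v,z: tocl(onz(T,225+(u+.5)/6-.5,190+(v+.5)/6-.5,z))
Bq=lambda u,v,z: tocl(onz(S,215+(u+.5)/6-.5,170+(v+.5)/6-.5,z))
print('pins',A(119,195,34),A(127,252,34),'S',Bq(147,97,34),Bq(197,73,34))
print('tip',A(240,207,26)); print('S plate corners',[Bq(*p,8) for p in((57,160),(232,60),(567,325),(382,450))])
print('screws top',[A(*p,8) for p in((86,154),(104,311),(520,93),(543,248))])
print('handle end top',A(490,155,106)); 
# handle end from scene: intersect ray with clamp plane y=0
for u,v in((420,152),(402,240)):
    c=S;d=c['R']@np.array([(215+u/6-c['cx'])/c['f'],(170+v/6-c['cy'])/c['f'],1]); t=((O-c['eye'])@ey)/(d@ey); print('handle S y=0',tocl(c['eye']+t*d))
for c in(T,S):
    w=world(c).reshape(-1,3); k=np.array([w@ex-O@ex,w@ey-O@ey,w[:,2]]).T
    k=k[(abs(k[:,0]+60)<50)&(abs(k[:,1])<20)]
    for z in range(52,115,8):
        q=k[(k[:,2]>z)&(k[:,2]<=z+8)]; 
        if len(q): print(z+4,len(q),q.mean(0).round(1),q.min(0).round(1),q.max(0).round(1))
w=world(S).reshape(-1,3); P=w[(np.hypot(w[:,0]-394,w[:,1]+285)<26)&(w[:,2]>50)&(w[:,2]<62)]; print('jar S',len(P),(P.min(0)+P.max(0))/2,P.max(0))
for yaw in (np.arctan2(ex[1],ex[0]),np.arctan2(-ex[1],-ex[0])):
    for p in ((394,-285,48.5),cl(57,0,45.5),cl(-125,0,101)):
        q=bot.ik(p,down(yaw)); print(None if q is None else np.round(q,2))
E
```

```text
pins [ 77.8 -12.3  34. ] [77.3 11.8 34. ] S [80.9 12.  34. ] [ 79.5 -11.1  34. ]
tip [29.3 -0.9 26. ]
S plate corners [array([100.3,  45.8,   8. ]), array([103.3, -42.4,   8. ]), array([-105.4,  -43.1,    8. ]), array([-106. ,   45.8,    8. ])]
screws top [array([ 94. , -34.5,   8. ]), array([94.3, 33.2,  8. ]), array([-93.8, -34.1,   8. ]), array([-94.3,  33.1,   8. ])]
handle end top [-79.7   0.3 106. ]
handle S y=0 [-80.6  -0.  104.5]
handle S y=0 [-66.3  -0.   51.9]
64 7 [-62.1  -0.2  64.6] [-64.6  -7.2  62. ] [-60.5   5.5  67.9]
72 6 [-66.5   2.8  73.5] [-72.   -3.6  72.6] [-63.1   7.3  75. ]
80 5 [-66.4   1.3  80.6] [-67.9  -5.1  76.6] [-65.3   5.   83.6]
88 7 [-69.4   1.4  89.6] [-72.9  -3.6  84.4] [-66.6   6.5  91.9]
96 12 [-77.8   3.   97.3] [-85.8  -5.5  93.3] [-71.    7.5  99.9]
104 29 [-79.1  -0.5 103.9] [-86.5  -6.7 100.3] [-71.9   6.  107.9]
56 4 [-68.8   4.6  55.2] [-73.5   2.6  52.3] [-66.1   6.2  58.8]
64 15 [-73.5   4.5  64.5] [-76.7  -5.3  61.6] [-65.4   9.2  67.7]
72 18 [-74.1   5.6  71.8] [-79.5  -3.4  68.3] [-67.4   8.9  75.9]
80 17 [-77.7   5.4  80.1] [-82.4  -0.8  76.6] [-71.2   8.8  83.7]
88 17 [-79.7   4.9  88.2] [-84.7  -2.   85.3] [-70.1   8.7  91.8]
96 20 [-83.3   4.1  96.6] [-86.7  -3.5  92.6] [-77.6   9.1  99.8]
104 35 [-81.6   2.5 104.1] [-88.1  -5.6 100.7] [-74.4   8.9 107.2]
jar S 356 [ 392.44697322 -286.22157482   53.5525768 ] [ 411.48123523 -266.91156584   57.03944005]
[-0.7   0.44  1.87 -0.    0.83 -0.82]
[ 0.06  0.45  1.87 -0.    0.83 -0.06]
[-0.29  0.41  1.76 -0.    0.98 -0.42]
[-0.7   0.44  1.87 -0.    0.83  2.32]
None
None
```

Run:
```python
from h import *
q=down(np.arctan2(ex[1],ex[0])); J=np.array([393.3,-285.7,0])
bot.move_to(J+[0,0,150],q); bot.move_gripper(70,25)
bot.servo_line(J+[0,0,49],speed=120)
bot.move_gripper(20,25)
s=bot.read_state(); print(s['ee_pos'],s['grip_width'],s['grip_force'],s['clock'])
bot.servo_line(J+[0,0,200],speed=150)
s=bot.read_state(); print(s['grip_width'],s['ft_force'],s['clock'])
bot.move_to(cl(56,0.3,200),q)
bot.servo_line(cl(56,0.3,60),speed=150)
s=bot.read_state(); print(s['ee_pos'],s['grip_width'],s['clock'])
c=cam('scene'); I=c['image'][120:260,190:340]; cv2.imwrite('pics/c.png',cv2.resize(I,None,fx=4,fy=4,interpolation=cv2.INTER_CUBIC))
```

```text
[ 393.54027554 -285.86588385   49.58917906] 37.04899217463914 24.735591262578964 4.6083
37.70086345017174 [-0.24555539 -0.69041484  0.11934347] 5.7667
[482.30311311  65.17485318  60.7353106 ] 37.282191984422276 8.2083
```

View pics/c.png

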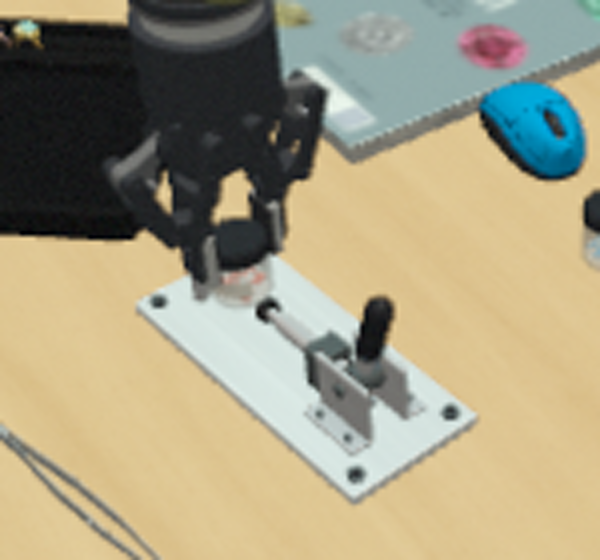

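The picture shows the jar held upright at about (243,262), just over its place between the tip (268,308) and the pins behind it. Next I lower it, release, and check.

Run:
```python
from h import *
r=bot.servo_line(cl(56,0.3,44),speed=20,until_force=2)
s=bot.read_state(); print(r,tocl(s['ee_pos']),s['ft_force'],s['clock'])
bot.move_gripper(75); p=s['ee_pos']
bot.servo_line(cl(56,0.3,150),speed=150)
bot.move_to(cl(-130,0,170),down(np.arctan2(ex[1],ex[0]))); bot.move_gripper(0)
c=cam('scene');t=cam('top'); print(bot.read_state()['clock'],bot.read_state()['grip_width'])
for k in(c,t):
    w=world(k).reshape(-1,3); d=np.array([w@ex-O@ex,w@ey-O@ey,w[:,2]]).T
    d=d[(np.hypot(d[:,0]-56,d[:,1])<26)&(d[:,2]>45)&(d[:,2]<58)]; print(len(d),((d.min(0)+d.max(0))/2).round(1),np.ptp(d,axis=0).round(1))
a=cv2.resize(c['image'][165:255,200:310],None,fx=5,fy=5,interpolation=cv2.INTER_CUBIC); b=cv2.resize(t['image'][195:255,228:330],None,fx=5,fy=5,interpolation=cv2.INTER_CUBIC)
b=cv2.copyMakeBorder(b,0,0,0,550-b.shape[1],0)[:140] if 0 else b
cv2.imwrite('pics/d.png',a); cv2.imwrite('pics/e.png',b)
```

```text
True [56.   0.3 46.7] [ 0.12645345 -0.18920433  4.39913085] 8.9
11.775 -0.00963246761017828
165 [54.7  0.6 49.4] [37.1 37.2  8.3]
181 [56.1 -1.4 49.9] [37.4 37.   8.7]
```

View pics/d.png

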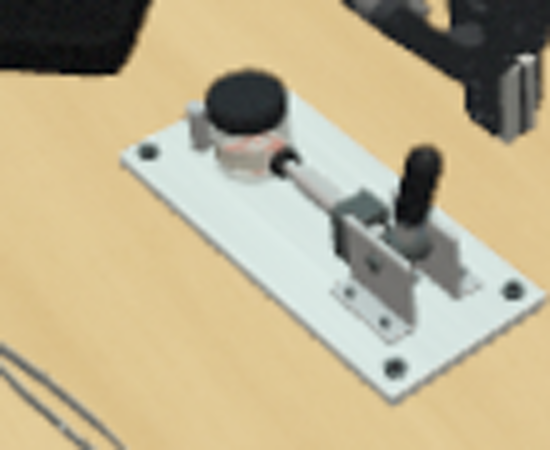

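View pics/e.png

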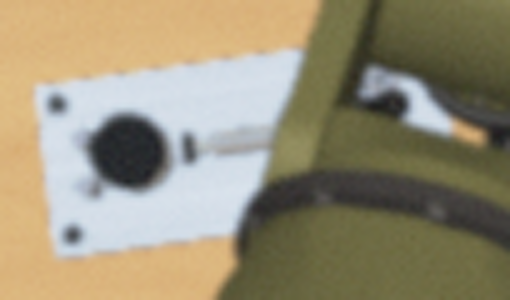

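The jar stands upright and released, with its cap at (247,100) in the scene crop and against neither pin nor tip. It is roughly 1–5 mm short of home and centred. The shut fingers are behind the handle, so I'll feel for it.

Run:
```python
from h import *
bot.servo_line(cl(-130,0.3,101.5),speed=120); bot.dwell(0.2)
f0=np.array(bot.read_state()['ft_force'])
r=bot.servo_line(cl(-60,0.3,101.5),speed=20,until_force=1.5)
s=bot.read_state(); x0=tocl(s['ee_pos'])[0]; print(r,tocl(s['ee_pos']),((s['ft_force']-f0)@ex).round(2),s['clock'])
pk=0
if r and -112<x0<-70:
  for i in range(1,17):
    bot.servo_line(cl(x0+i*.75,0.3,101.5),speed=10); s=bot.read_state(); F=-(s['ft_force']-f0)@ex; pk=max(pk,F)
    print(i,tocl(s['ee_pos'])[0]-x0,F.round(2),s['clock'])
    if F>9.5 or (pk>2.5 and F<0.5): break
```

```text
True [-98.    0.3 101.4] -3.54 14.4667
1 0.4000000000000057 5.06 14.7167
2 1.0 5.51 14.9667
3 1.7000000000000028 5.55 15.2167
4 2.5 6.35 15.4667
5 3.299999999999997 4.45 15.7167
6 4.299999999999997 4.8 15.9667
7 5.299999999999997 2.93 16.2167
8 6.200000000000003 2.07 16.4667
9 6.900000000000006 0.17 16.7167
```

Run:
```python
from h import *
p=np.array(bot.read_state()['ee_pos'])
for i in (1,2):
    r=bot.servo_line(p+ex*i,speed=10,until_force=4); s=bot.read_state(); print(r,tocl(s['ee_pos']),-(s['ft_force']@ex).round(2))
bot.servo_line(cl(-130,0.3,101.5),speed=120); bot.servo_line(cl(-130,0.3,220),speed=150)
bot.move_to(cl(-170,0.3,250),down(np.arctan2(ex[1],ex[0])))
c=cam('scene'); w=world(c).reshape(-1,3); d=np.array([w@ex-O@ex,w@ey-O@ey,w[:,2]]).T
d2=d[(np.hypot(d[:,0]-57,d[:,1])<26)&(d[:,2]>45)&(d[:,2]<58)]; print(((d2.min(0)+d2.max(0))/2).round(1),bot.read_state()['clock'])
h=d[(abs(d[:,0]+65)<40)&(abs(d[:,1])<15)&(d[:,2]>100)&(d[:,2]<112)]; print('handle',h.mean(0))
cv2.imwrite('pics/f.png',cv2.resize(c['image'][165:255,200:310],None,fx=5,fy=5,interpolation=cv2.INTER_CUBIC))
```

```text
False [-89.9   0.4 101.3] -0.16
False [-89.    0.4 101.3] 0.22
[58.7 -0.1 49.4] 19.0333
handle [-64.73787815   2.59255084 106.29918856]
```

View pics/f.png

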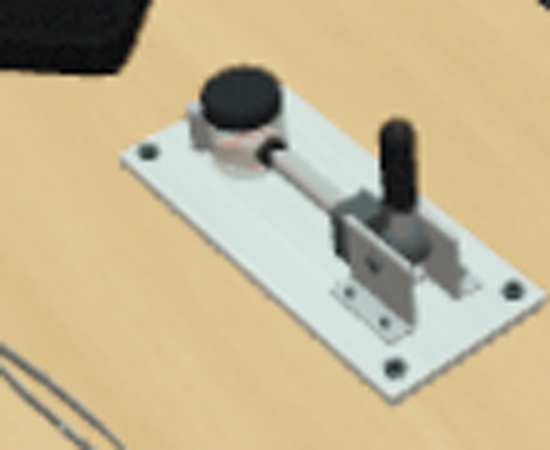

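The handle has swung over: its end is now at (398,130) and was at (425,155), about 17 mm of travel. The ram is extended, the tip at (272,150) touches the jar, and the jar has moved 4 mm to home at (242,98). The robot is clear of everything.

```bash
python3 -c "
from rig import bot
print(bot.finish_job())"
```

```text
the job is handed in; nothing more can be done
None
```

The jar stands upright in the clamp against both pins, the toggle is snapped closed with the tip holding it, the other jars and the loupe were left alone, and the job was handed in at about 19 s with the robot touching nothing.

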